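Snap the cover onto the junction box

ROBOT

A 7-joint arm with a two-finger parallel gripper is mounted at the origin on a cart in front of the work surface, level with it; the furniture and walls round the work are solid. World frame = base frame: x ahead of the robot, y to its left, z up, the work surface at z = 0. Lengths are in m, angles in rad, forces in N, time in s.
With the tool pointing down it reaches from about 0.35 to 0.9 m from the base axis. Payload 19.9 kg.
Tool frame: the origin (TCP) lies between the finger pads; the fingertips stand 8 mm ahead of it and the grasp point (between the pads) lies 11 mm behind it; z points along the fingers, y is the direction in which the jaws open and shut (so a half turn about z gives the same grasp; the last joint's range is limited). The gripper opens to 94 mm and grips with 3 to 60 N. Pads are 16 mm wide; open, the fingers measure 119 mm over their backs; the gripper's body (75 mm by 177 mm) begins 78 mm behind the grasp point.
Start: joints at [1.23, 0.417, -0.01, 1.614, 0.005, 1.111, -0.053], TCP at [0.184, -0.597, 0.213] pointing down, gripper open.
Joint ranges: [-2.81, 2.81], [-0.39, 2.02], [-1.27, 1.25], [0.06, 2.57], [-1.19, 4.33], [0.19, 2], [-2.82, 2.82]. Speed limits (rad/s): [1.89, 1.89, 2.39, 2.39, 3.01, 3.01, 3.01].

INTERFACE

Orientations are given as a 3x3 rotation matrix whose columns are the frame's x, y, z axes.
In Python, from cell import observe, capture, camera_params, env gives the robot as it stands.
- The arm moves only by the tool arm_command, never from a script. Its argument "motion" is a list of rows, each a list of 5 numbers: the shift along the tool's x, y, z in mm, then the turn about the tool's z in rad, then the finger opening in mm, from 0 to 94. In form: [[dx, dy, dz, yaw, jaw], ...]. A call has 1 to 12 rows; each row is the pose to reach, as a shift and turn from the pose commanded when the call began, along the tool's axes at that moment; what a row does not reach only later rows make up. A row lasts 1/10 s, in which the tool goes at most 50 mm and 8.59 degrees, less where a joint would pass 70% of its speed; a pose out of reach is approached as far as the arm can. A call with a gripper value outside its range is refused whole. The fingers move at their own pace and stop on an object; "squeeze" is the grip in N (left out, the last holds). Time passes only in rows, so rows that repeat a pose let the fingers close. It gives the time, the measured TCP pose, the force and the opening at its end, in the units of the state.
- observe(): the state, without advancing time (a new reading comes with each control period).
- capture(name): name is "scene" or "top" or "wrist"; returns the picture (400x640x3 uint8, red, green, blue); there is no depth.
- camera_params(name): a dict with "K" (3x3 intrinsics, pixels), "rvec" (rotation vector, rad) and "tvec" (3), from world to camera coordinates, as OpenCV has them; the wrist camera has in their place "T_tool_cam" (4x4, takes a point from camera to tool coordinates, whose origin is the TCP and whose axes are the flange's). Camera axes: x right, y down, z forward; pixel columns grow to the right and rows downward; lengths in m; the calibration is good to about 2 mm. A picture is of the moment at which its call begins: read the wrist's pose just before it. camera_params takes no time and is no camera call.
- env.sign_off(): hands the job in, once; it reports no verdict.
The state is a dict: "time": time; "qpos": joint angles; "dq": joint speeds; "joint_torque": joint torques, N m; "tcp_pos": TCP position; "orientation": TCP orientation; "wrist_force": force on the tool from outside, world axes, zero at the start; "ft_torque": the same for the moment, N m; "finger_gap": finger opening in m.
Only numpy, scipy, OpenCV 4.12 (cv2) and the standard library are available. Lean on these libraries where they do the work, as an engineer would, in place of code of your own. Each camera call takes 0.05 s, during which the arm holds its last target.

TASK

The cover of the longer junction box is only resting on its spring clips. Press it down until all four edges have clicked under their clips and it sits fully home, then take the hand away. The shorter box is already shut and finished: do not touch it.

Things in the scene. Friction and masses are not known exactly. Their poses are not given: they have to be found in the camera images.
- long_box: Longer junction box, 180 (x) x 64 (y) x 36 mm high, screwed to the bench. Origin: centre of underside, on the work surface. Mid-side on all four sides stands a spring clip 30 mm wide; its round nose, top 49.5 mm above the work surface, reaches 2 mm in over the cover's edge. It gives at about 5 to 7 N and springs back when the edge has passed (the click).
- long_cover: Its loose rigid cover, plate 180 (x) x 64 (y) x 4 mm, 80 g; lugs below it already stand in the box and guide it. Thumb ribs near both ends, around x = +/-60 mm. Origin: centre of the plate's underside, now 48.5 mm above the work surface on the clip noses; home it lies on the rim at 36 mm (top face 40 mm). Closed fingertips on the ribs press one end home with about 10 to 20 N.
- short_box: Shorter box of the same make, 100 (x) x 64 (y) mm, screwed to the bench, its cover already home (top face 40 mm above the work surface, clip noses 49.5 mm). Origin: centre of underside, on the work surface. Not to be touched.

How it is judged:
By the outcome, as a careful person would: the job done as asked, in the order asked, and still so for the second after the job is handed in, with the robot touching nothing.
It also fails if it takes over 34 s, if anything falls off the work surface, if the arm or the gripper's body presses on something with over 40 N, if the wrist force passes 120 N, or if a joint passes its speed limit or range.

## Working session

There is one attempt and no reset: what is moved stays moved. The work goes in short steps, Python scripts to look and compute and a tool call to move; the robot and the scene stay as the last step left them, time stands still between calls to the robot, and variables do not carry over. Pictures are saved under pics/ and viewed, and the job is handed in when it is done.

Besides the shell and the picture viewer there is one more tool, called as name([rows], argument=value, ...), one row to a line, values as JSON. arm_command: Moves the arm, as the interface text tells. Its arguments: {"type":"object","properties":{"motion":{"type":"array"},"squeeze":{"type":"number"}},"required":["motion"]}

```bash
mkdir -p pics; ls; python3 - <<'E'
from cell import observe, capture, camera_params, env
import cv2, numpy as np
s=observe(); print(s)
for n in ("top","scene"):
    im=capture(n); cv2.imwrite(f"pics/{n}0.png",im[:,:,::-1]); print(n,camera_params(n))
print(camera_params("wrist"))
E
```

```text
pics
{'time': 0.0, 'qpos': array([ 1.23048531,  0.41796033, -0.01028489,  1.61416721,  0.00471593,
        1.11072651, -0.05301062]), 'dq': array([ 0.00032059,  0.00214326,  0.00220556,  0.00081892,  0.0005559 ,
       -0.00070156,  0.00100075]), 'joint_torque': array([-4.85838136e-04, -8.51244664e+01,  6.38027843e-01, -4.25993085e+01,
       -4.88034426e-02,  1.84393994e-02,  1.25773363e-04]), 'tcp_pos': array([ 0.18385308, -0.59695539,  0.21283683]), 'orientation': array([[ 9.55690653e-01,  2.94372473e-01, -4.71883050e-04],
       [ 2.94372830e-01, -9.55689974e-01,  1.14496142e-03],
       [-1.13928775e-04, -1.23313848e-03, -9.99999233e-01]]), 'wrist_force': array([ 0.08402458, -0.16629935,  0.2447637 ]), 'ft_torque': array([-0.04172683,  0.01805509, -0.03366562]), 'finger_gap': 0.09380473946443352}
top {'K': array([[387.8054754 ,   0.        , 312.63909282],
       [  0.        , 387.8054754 , 203.31636009],
       [  0.        ,   0.        ,   1.        ]]), 'rvec': array([ 2.12476908, -2.17994394,  0.12896889]), 'tvec': array([0.00335239, 0.52786461, 1.01101669])}
scene {'K': array([[375.05024489,   0.        , 315.97740081],
       [  0.        , 375.05024489, 205.45955146],
       [  0.        ,   0.        ,   1.        ]]), 'rvec': array([ 2.33088101, -0.54920497,  0.20218483]), 'tvec': array([-0.47527462,  0.21620135,  0.81824077])}
{'K': array([[353.79025051,   0.        , 317.48041311],
       [  0.        , 353.79025051, 198.93542505],
       [  0.        ,   0.        ,   1.        ]]), 'T_tool_cam': array([[ 2.66915241e-04, -9.70734203e-01, -2.40156275e-01,
         7.00785910e-02],
       [ 9.99999955e-01,  2.26368501e-04,  1.96420363e-04,
         2.59958859e-04],
       [-1.36308148e-04, -2.40156317e-01,  9.70734220e-01,
        -1.70852218e-01],
       [ 0.00000000e+00,  0.00000000e+00,  0.00000000e+00,
         1.00000000e+00]])}
```

View pics/top0.png

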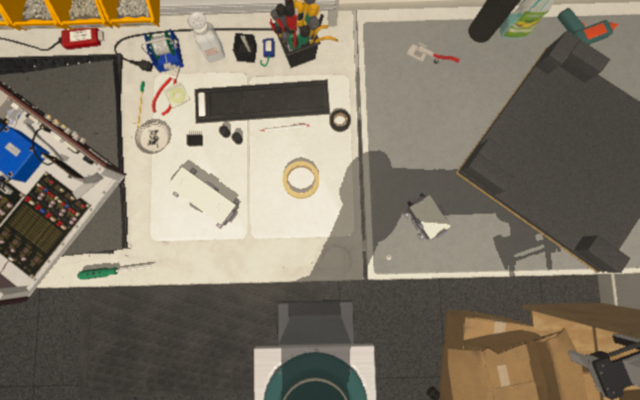

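View pics/scene0.png

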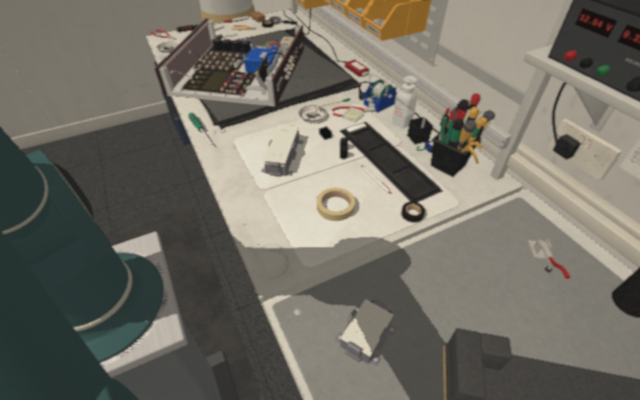

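```bash
cat > h.py <<'E'
import numpy as np, cv2
from cell import observe, capture, camera_params, env
def ray_fixed(n,uv,z):
    p=camera_params(n); R=cv2.Rodrigues(p['rvec'])[0]; c=-R.T@p['tvec']
    d=R.T@np.linalg.inv(p['K'])@np.array([uv[0],uv[1],1.]); return c+d*(z-c[2])/d[2]
def ray_wrist(s,uv,z):
    p=camera_params('wrist'); T=np.eye(4);T[:3,:3]=s['orientation'];T[:3,3]=s['tcp_pos'];T=T@p['T_tool_cam']
    d=T[:3,:3]@np.linalg.inv(p['K'])@np.array([uv[0],uv[1],1.]);c=T[:3,3]; return c+d*(z-c[2])/d[2]
E
python3 - <<'E'
from h import *
im=cv2.imread('pics/top0.png'); 
a=cv2.resize(im[150:240,155:255],None,fx=6,fy=6,interpolation=cv2.INTER_CUBIC);cv2.imwrite('pics/topz.png',a)
im=cv2.imread('pics/scene0.png'); 
a=cv2.resize(im[110:190,240:330],None,fx=6,fy=6,interpolation=cv2.INTER_CUBIC);cv2.imwrite('pics/scz.png',a)
for uv in [(205,193),(428,216),(320,200)]: print(ray_fixed('top',uv,.05))
E
```

```text
[0.5609076  0.27592701 0.05      ]
[ 0.48406699 -0.31303967  0.05      ]
[ 0.53402786 -0.03001484  0.05      ]
```

View pics/topz.png

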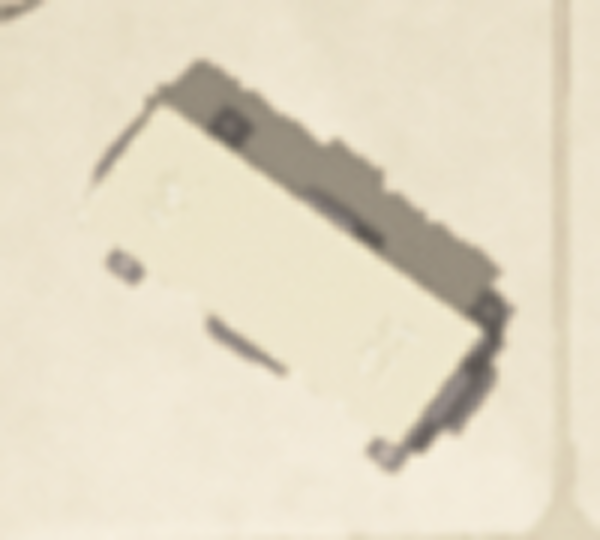

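View pics/scz.png

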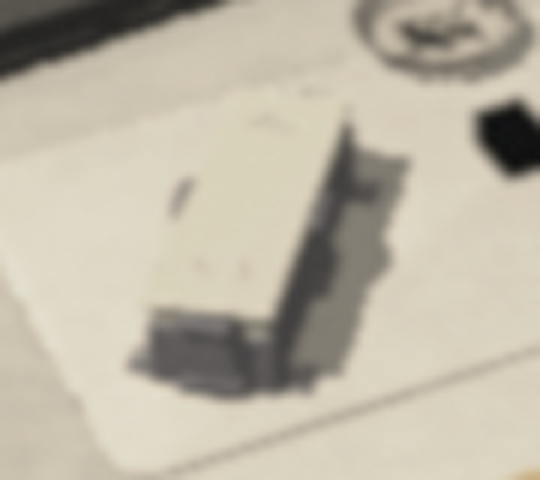

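```bash
python3 - <<'E'
from h import *
P=[]
for x,y in [(160,100),(480,335),(395,440),(85,200),(170,195),(388,345)]:
    uv=(155+x/6-.4,150+y/6-.4); P.append(ray_fixed('top',uv,.0525)); print(uv,P[-1].round(4))
P=np.array(P)
print([np.linalg.norm(P[i]-P[j]) for i,j in ((0,1),(1,2),(2,3),(3,0))])
c=P[:4].mean(0); d=(P[1]-P[0]+P[2]-P[3]); d/=np.linalg.norm(d); print(c,d,np.degrees(np.arctan2(d[1],d[0])))
s=observe();R=s['orientation']
print('tool x ang',np.degrees(np.arctan2(R[1,0],R[0,0])))
# want camera over c: cam at tool +x 70mm, looking tilt back -> tcp so that grid
for tz in (.3,.35): print(tz,(R.T@(np.array([c[0],c[1],tz])-s['tcp_pos'])*1000).round(0))
E
```

```text
(181.26666666666665, 166.26666666666665) [0.6348 0.3398 0.0525]
(234.6, 205.43333333333334) [0.5251 0.1964 0.0525]
(220.4333333333333, 222.9333333333333) [0.4797 0.2337 0.0525]
(168.76666666666665, 182.93333333333334) [0.5903 0.3725 0.0525]
(182.93333333333334, 182.1) [0.5915 0.3346 0.0525]
(219.26666666666668, 207.1) [0.5217 0.237  0.0525]
[np.float64(0.18059141828532374), np.float64(0.05881689079766664), np.float64(0.1774612039193703), np.float64(0.0552466612015409)]
[0.55747374 0.28557741 0.0525    ] [-0.61538166 -0.78822929  0.        ] -127.97965745213386
tool x ang 17.11918542984643
0.3 [ 617. -734.  -86.]
0.35 [ 617. -734. -136.]
```

arm_command([
  [10,-12,-4,0,0],
  [30,-36,-8,0,0],
  [54,-66,-8,0,0],
  [80,-97,-8,0,0],
  [106,-129,-8,0,0],
  [132,-161,-8,0,0],
  [158,-192,-8,0,0],
  [184,-224,-8,0,0],
  [210,-256,-8,0,0],
  [236,-287,-8,0,0],
  [262,-319,-8,0,0],
  [288,-351,-8,0,0],
], squeeze=20)

```text
time: 1.3
tcp_pos: [0.3558, -0.1748, 0.2216]
orientation: [[0.956, 0.295, 0.0], [0.295, -0.956, -0.001], [-0.0, 0.001, -1.0]]
wrist_force: [1.4, -0.1, -0.4]
finger_gap: 0.0022
```

arm_command([
  [27,-33,0,-0.04,0],
  [54,-66,0,-0.1,0],
  [81,-99,0,-0.17,0],
  [108,-131,0,-0.24,0],
  [135,-164,0,-0.31,0],
  [162,-197,0,-0.38,0],
  [189,-230,0,-0.45,0],
  [216,-263,0,-0.52,0],
  [243,-296,0,-0.57,0],
  [270,-328,0,-0.6,0],
  [290,-353,5,-0.61,0],
  [296,-360,8,-0.61,0],
])

```text
time: 2.5
tcp_pos: [0.5319, 0.2578, 0.213]
orientation: [[0.611, 0.791, -0.001], [0.791, -0.611, 0.001], [0.0, -0.001, -1.0]]
wrist_force: [-0.6, -0.3, 0.3]
finger_gap: 0.0003
```

```bash
python3 - <<'E'
from h import *
import pickle
s=observe(); im=capture('wrist'); pickle.dump((s,im),open('w1.pkl','wb')); cv2.imwrite('pics/w1.png',im[:,:,::-1])
print(s['time'],s['tcp_pos'],s['orientation'],s['dq'].round(3),s['qpos'].round(2),s['finger_gap'])
E
```

```text
2.5 [0.53191202 0.2578109  0.21299269] [[ 6.11473454e-01  7.91264586e-01 -7.55199758e-04]
 [ 7.91264876e-01 -6.11472719e-01  1.00482680e-03]
 [ 3.33299809e-04 -1.21198795e-03 -9.99999210e-01]] [-0.137  0.125  0.054 -0.099  0.077  0.007 -0.117] [ 0.04  0.45 -0.72  1.68  0.32  1.13 -1.42] 0.00032868177445638107
```

View pics/w1.png

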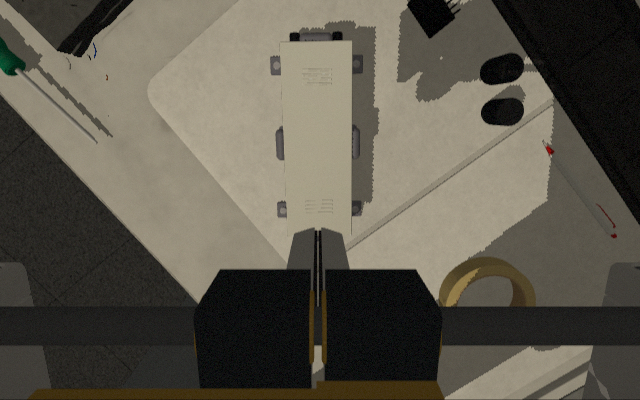

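```bash
python3 - <<'E'
from h import *
im=cv2.imread('pics/w1.png'); a=cv2.resize(im[25:240,260:380],None,fx=2.7,fy=2.7,interpolation=cv2.INTER_CUBIC);cv2.imwrite('pics/w1z.png',a)
g=cv2.cvtColor(im,cv2.COLOR_BGR2GRAY)
for r in (60,100,125,180,215): print(r,g[r,268:296].tolist(),g[r,344:358].tolist())
print(g[30:48,300].tolist(), im[100,270],im[100,310])
E
```

```text
60 [157, 154, 102, 86, 85, 88, 87, 88, 87, 85, 86, 88, 135, 159, 158, 159, 161, 158, 159, 160, 157, 159, 160, 159, 160, 158, 160, 159] [161, 162, 161, 159, 159, 158, 157, 154, 76, 48, 60, 71, 71, 65]
100 [156, 154, 155, 157, 159, 159, 156, 155, 158, 159, 162, 159, 157, 156, 160, 159, 160, 161, 160, 160, 159, 161, 163, 158, 158, 157, 160, 160] [158, 158, 159, 157, 158, 156, 157, 145, 82, 87, 91, 88, 88, 86]
125 [158, 158, 156, 153, 153, 157, 156, 154, 157, 156, 155, 154, 155, 137, 138, 161, 160, 160, 158, 160, 161, 159, 158, 160, 158, 158, 158, 160] [156, 153, 159, 156, 157, 157, 159, 139, 53, 49, 46, 68, 74, 86]
180 [161, 158, 158, 161, 159, 161, 159, 160, 157, 159, 159, 158, 159, 156, 158, 158, 159, 157, 159, 159, 159, 160, 159, 157, 158, 160, 160, 160] [157, 154, 155, 158, 155, 156, 154, 118, 84, 82, 84, 88, 87, 84]
215 [162, 160, 161, 165, 165, 158, 162, 158, 160, 108, 89, 86, 87, 89, 86, 85, 89, 86, 93, 158, 159, 157, 154, 158, 157, 157, 156, 157] [157, 156, 154, 155, 153, 153, 158, 113, 43, 67, 68, 80, 83, 83]
[87, 87, 87, 84, 78, 70, 73, 74, 81, 82, 80, 110, 150, 157, 162, 158, 159, 158] [135 154 164] [135 158 167]
```

View pics/w1z.png

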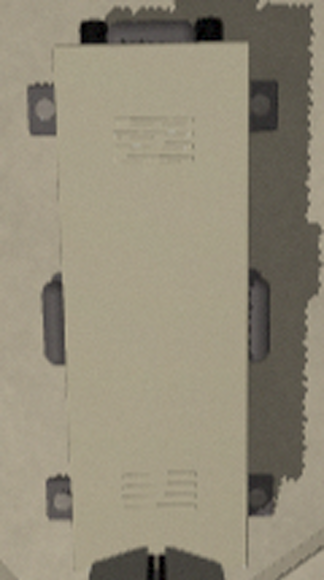

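```bash
python3 - <<'E'
from h import *
import pickle
s,im=pickle.load(open('w1.pkl','rb')); R=s['orientation']
f=lambda u,v,z=.0525: ray_wrist(s,(u,v),z)
L1,L2,R1,R2,E=f(279.7,60),f(286.3,215),f(351.7,60),f(351.4,215),f(316,41)
print('width',np.linalg.norm(L1-R1),np.linalg.norm(L2-R2))
d=((L1-L2)+(R1-R2));d/=np.linalg.norm(d); ang=np.degrees(np.arctan2(d[1],d[0]))
mid=(L1+L2+R1+R2)/4; 
end=mid+d*np.dot(E-mid,d); c=end-.09*d
print('angle',ang,'far end',end,'center',c)
ra,rb=f(317.0,75.7,.0535),f(318.9,205.8,.0535); print('ribs',ra,rb,'dist',np.linalg.norm(ra-rb),'mid',(ra+rb)/2, 'along',np.dot(ra-c,d),np.dot(rb-c,d))
print('toolx ang',np.degrees(np.arctan2(R[1,0],R[0,0])))
for n,k in (('far',.06),('near',-.06),('c',0)):
  p=c+k*d; print(n,p,(R.T@(p-s['tcp_pos'])*1000).round(1))
# cross check with nearby clip noses at sides
for uv in [(280,143),(356,142)]: print(f(*uv,.0495))
E
```

```text
width 0.0633216393430115 0.06351989674803694
angle 53.48994286729378 far end [0.60977432 0.36093609 0.0525    ] center [0.55622757 0.28859837 0.0525    ]
ribs [0.59340084 0.33734508 0.0535    ] [0.52192434 0.24186059 0.0535    ] dist 0.11927353675216565 mid [0.55766259 0.28960283 0.0535    ] along 0.0612970298592015 -0.05797479202478906
toolx ang 52.30387783917464
far [0.59192541 0.33682352 0.0525    ] [ 99.2  -0.6 160.5]
near [0.52052974 0.24037323 0.0525    ] [-20.8   1.9 160.5]
c [0.55622757 0.28859837 0.0525    ] [ 39.2   0.6 160.5]
[0.52960764 0.31151754 0.0495    ]
[0.58651483 0.26874725 0.0495    ]
```

arm_command([
  [15,0,8,-0.01,0],
  [40,0,25,-0.02,0],
  [65,0,45,-0.02,0],
  [85,0,70,-0.02,0],
  [96,0,95,-0.02,0],
  [99,0,118,-0.02,0],
  [99,0,132,-0.02,0],
  [99,0,138,-0.02,0],
  [99,0,140,-0.02,0],
  [99,0,140,-0.02,0],
])

```text
time: 3.55
tcp_pos: [0.5939, 0.332, 0.0744]
orientation: [[0.599, 0.801, 0.001], [0.801, -0.599, 0.0], [0.001, 0.0, -1.0]]
wrist_force: [-0.2, 0.0, -0.1]
finger_gap: 0.0003
```

```bash
python3 - <<'E'
from h import *
s=observe(); im=capture('wrist'); cv2.imwrite('pics/w2.png',im[:,:,::-1]); 
im=capture('scene');cv2.imwrite('pics/s2.png',cv2.resize(im[80:200,220:360],None,fx=5,fy=5,interpolation=cv2.INTER_CUBIC)[:,:,::-1])
s=observe();print(s['time'],s['tcp_pos'],s['wrist_force'],(s['orientation'].T@(np.array([0.59192541,0.33682352,s['tcp_pos'][2]])-s['tcp_pos'])*1000).round(1))
E
```

```text
3.65 [0.59408151 0.33220755 0.07461554] [-0.3104888   0.18144302 -0.03133406] [ 2.4 -4.5 -0. ]
```

View pics/w2.png

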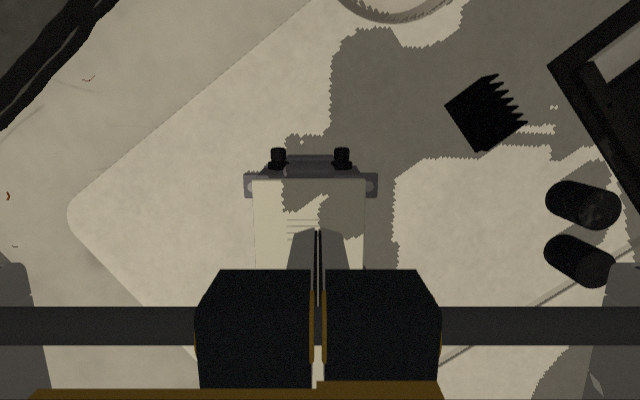

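View pics/s2.png

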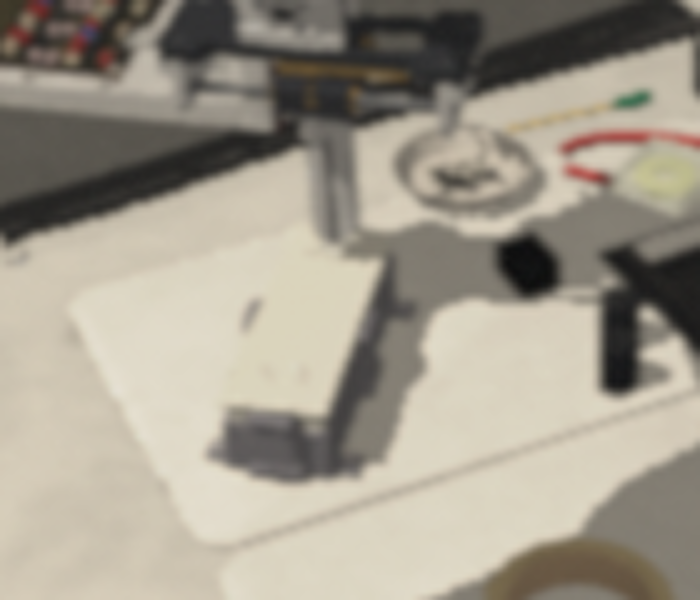

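arm_command([
  [1,-3,3,0,0],
  [2,-4.5,7,0,0],
  [2,-4.5,10,0,0],
  [2,-4.5,12,0,0],
  [2,-4.5,13,0,0],
  [2,-4.5,14,0,0],
  [2,-4.5,15,0,0],
  [2,-4.5,16,0,0],
  [2,-4.5,16,0,0],
])

```text
time: 4.55
tcp_pos: [0.5915, 0.3365, 0.0576]
orientation: [[0.599, 0.801, 0.0], [0.801, -0.599, 0.0], [0.0, 0.0, -1.0]]
wrist_force: [0.4, -1.2, 2.5]
finger_gap: 0.0003
```

arm_command([
  [0,0,1,0,0],
  [0,0,2,0,0],
  [0,0,3,0,0],
  [0,0,4,0,0],
  [0,0,5,0,0],
  [0,0,6,0,0],
  [0,0,6,0,0],
])

```text
time: 5.25
tcp_pos: [0.5916, 0.3369, 0.0516]
orientation: [[0.599, 0.801, 0.001], [0.801, -0.599, 0.001], [0.001, 0.0, -1.0]]
wrist_force: [1.5, 1.8, 3.8]
finger_gap: 0.0007
```

arm_command([
  [0,0,1,0,0],
  [0,0,2,0,0],
  [0,0,3,0,0],
  [0,0,3,0,0],
])

```text
time: 5.65
tcp_pos: [0.5919, 0.337, 0.0507]
orientation: [[0.599, 0.801, 0.002], [0.801, -0.599, 0.001], [0.001, 0.001, -1.0]]
wrist_force: [-5.6, -4.2, 31.0]
finger_gap: 0.0002
```

arm_command([
  [0,0,-5,0,0],
  [0,0,-15,0,0],
  [-5,0,-25,0,0],
  [-25,0,-28,0,0],
  [-50,0,-28,0,0],
  [-75,0,-28,0,0],
  [-100,0,-28,0,0],
  [-115,0,-28,0,0],
  [-120,0,-26,0,0],
  [-120,0,-24,0,0],
  [-120,0,-22,0,0],
])

```text
time: 6.75
tcp_pos: [0.5197, 0.241, 0.0705]
orientation: [[0.599, 0.801, 0.0], [0.801, -0.599, 0.0], [0.0, -0.0, -1.0]]
wrist_force: [0.2, 0.1, -0.4]
finger_gap: 0.0004
```

```bash
python3 - <<'E'
from h import *
im=capture('wrist'); cv2.imwrite('pics/w3.png',im[:,:,::-1]); 
s=observe();print(s['time'],s['tcp_pos'],s['wrist_force'],(s['orientation'].T@(np.array([0.52053,0.24037,s['tcp_pos'][2]])-s['tcp_pos'])*1000).round(1))
E
```

```text
6.8 [0.51952816 0.24104565 0.07004789] [ 0.33765981  0.02693943 -0.42157274] [ 0.1  1.2 -0. ]
```

View pics/w3.png

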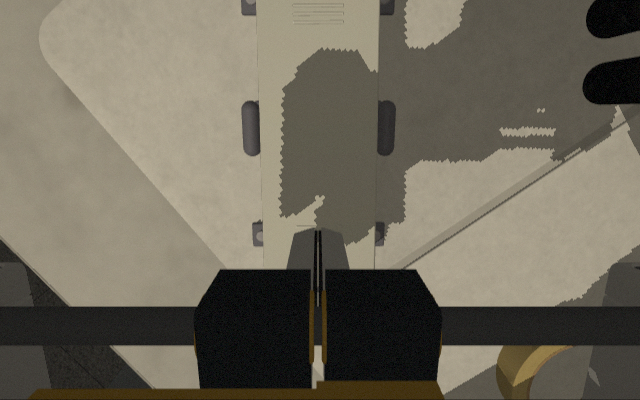

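arm_command([
  [0,0,3,0,0],
  [0,0,6,0,0],
  [0,0,8,0,0],
  [0,0,9,0,0],
  [0,0,10,0,0],
  [0,0,11,0,0],
  [0,0,12,0,0],
  [0,0,13,0,0],
  [0,0,14,0,0],
  [0,0,15,0,0],
  [0,0,16,0,0],
])

```text
time: 7.9
tcp_pos: [0.5192, 0.2402, 0.0542]
orientation: [[0.599, 0.801, -0.001], [0.801, -0.599, -0.0], [-0.001, -0.0, -1.0]]
wrist_force: [-0.1, -0.2, 0.6]
finger_gap: 0.0008
```

arm_command([
  [0,0,1,0,0],
  [0,0,2,0,0],
  [0,0,3,0,0],
  [0,0,4,0,0],
  [0,0,5,0,0],
  [0,0,5,0,0],
])

```text
time: 8.5
tcp_pos: [0.5193, 0.2404, 0.0493]
orientation: [[0.599, 0.801, -0.0], [0.801, -0.599, -0.0], [-0.0, -0.0, -1.0]]
wrist_force: [0.2, 0.7, 0.4]
finger_gap: 0.0003
```

arm_command([
  [0,0,1,0,0],
  [0,0,2,0,0],
  [0,0,3,0,0],
  [0,0,3,0,0],
])

```text
time: 8.9
tcp_pos: [0.5196, 0.2406, 0.0481]
orientation: [[0.599, 0.801, 0.001], [0.801, -0.599, -0.001], [-0.0, 0.001, -1.0]]
wrist_force: [-10.3, -6.8, 33.4]
finger_gap: 0.0007
```

arm_command([
  [0,0,-5,0,0],
  [0,0,-15,0,0],
  [10,0,-25,0,0],
  [35,0,-28,0,0],
  [60,0,-28,0,0],
  [85,0,-28,0,0],
  [108,0,-28,0,0],
  [120,0,-26,0,0],
  [121,0,-18,0,0],
  [121,0,-12,0,0],
  [121,0,-8,0,0],
  [121,0,-6,0,0],
])

```text
time: 10.1
tcp_pos: [0.5916, 0.3366, 0.052]
orientation: [[0.599, 0.801, -0.001], [0.801, -0.599, -0.001], [-0.001, -0.0, -1.0]]
wrist_force: [-0.6, -1.6, -0.0]
finger_gap: 0.0007
```

arm_command([
  [0,0,1,0,0],
  [0,0,2,0,0],
  [0,0,3,0,0],
  [0,0,4,0,0],
  [0,0,5,0,0],
  [0,0,6,0,0],
  [0,0,6,0,0],
])

```text
time: 10.8
tcp_pos: [0.592, 0.3374, 0.0482]
orientation: [[0.599, 0.801, 0.001], [0.801, -0.599, -0.0], [0.0, 0.001, -1.0]]
wrist_force: [-8.8, -6.5, 24.4]
finger_gap: 0.0002
```

arm_command([
  [0,0,-5,0,0],
  [0,0,-15,0,0],
  [-5,0,-35,0,0],
  [-15,0,-65,0,0],
  [-30,0,-100,0,0],
  [-50,0,-130,0,0],
  [-75,0,-150,0,0],
  [-95,0,-163,0,0],
  [-102,0,-166,0,0],
  [-102,0,-166,0,0],
  [-102,0,-166,0,0],
])

```text
time: 11.9
tcp_pos: [0.531, 0.256, 0.212]
orientation: [[0.599, 0.801, -0.0], [0.801, -0.599, 0.0], [-0.0, -0.0, -1.0]]
wrist_force: [0.6, -0.5, 0.1]
finger_gap: 0.0001
```

```bash
python3 - <<'E'
from h import *
s=observe(); im=capture('wrist')[:,:,::-1]; cv2.imwrite('pics/w4.png',cv2.resize(im[15:245,240:400],None,fx=2.6,fy=2.6,interpolation=cv2.INTER_CUBIC)); 
im2=capture('scene');cv2.imwrite('pics/s4.png',cv2.resize(im2[100:200,220:340],None,fx=6,fy=6,interpolation=cv2.INTER_CUBIC)[:,:,::-1])
im3=capture('top');cv2.imwrite('pics/t4.png',cv2.resize(im3[150:240,155:255],None,fx=6,fy=6,interpolation=cv2.INTER_CUBIC)[:,:,::-1])
print(s['time'],s['tcp_pos'],s['wrist_force'],s['dq'].round(3))
g=cv2.cvtColor(np.ascontiguousarray(im),cv2.COLOR_BGR2GRAY)
for r in (60,100,125,180,215): print(r,g[r,268:300].tolist(),g[r,338:360].tolist())
E
```

```text
11.9 [0.53096265 0.25600156 0.21201948] [ 0.63442965 -0.47286185  0.06142852] [-0.01   0.014  0.002 -0.003 -0.002 -0.001  0.   ]
60 [154, 155, 153, 115, 88, 87, 93, 122, 130, 127, 127, 129, 118, 83, 90, 163, 160, 160, 159, 157, 158, 159, 159, 160, 159, 158, 159, 157, 160, 160, 161, 159] [160, 160, 156, 159, 162, 158, 156, 156, 159, 158, 159, 157, 158, 160, 86, 52, 56, 72, 75, 74, 74, 73]
100 [156, 153, 153, 154, 159, 157, 158, 156, 155, 156, 160, 160, 157, 157, 159, 144, 158, 162, 159, 160, 159, 161, 157, 160, 159, 160, 159, 161, 159, 160, 160, 158] [159, 156, 157, 159, 160, 159, 159, 158, 159, 158, 158, 158, 163, 113, 87, 90, 84, 88, 87, 86, 91, 86]
125 [156, 154, 159, 159, 157, 157, 158, 158, 160, 158, 158, 110, 74, 78, 75, 82, 80, 90, 90, 92, 130, 158, 161, 161, 159, 159, 161, 161, 160, 160, 159, 159] [156, 159, 157, 158, 159, 158, 157, 157, 156, 156, 160, 158, 146, 61, 49, 47, 47, 45, 41, 81, 88, 89]
180 [166, 163, 161, 162, 163, 163, 160, 163, 160, 159, 157, 160, 158, 161, 159, 158, 160, 143, 158, 161, 157, 159, 161, 159, 156, 161, 159, 158, 159, 159, 160, 159] [157, 158, 160, 158, 158, 155, 154, 159, 155, 154, 154, 147, 81, 85, 87, 87, 88, 85, 86, 85, 87, 86]
215 [159, 162, 161, 161, 161, 160, 163, 162, 145, 137, 110, 111, 109, 113, 112, 110, 109, 111, 108, 158, 156, 160, 156, 155, 157, 158, 157, 156, 156, 157, 159, 160] [155, 154, 156, 156, 158, 156, 156, 152, 155, 156, 156, 102, 120, 119, 124, 128, 126, 126, 127, 126, 126, 130]
```

View pics/w4.png

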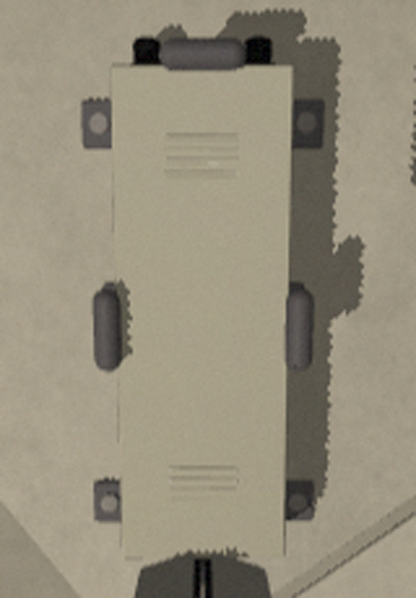

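View pics/s4.png

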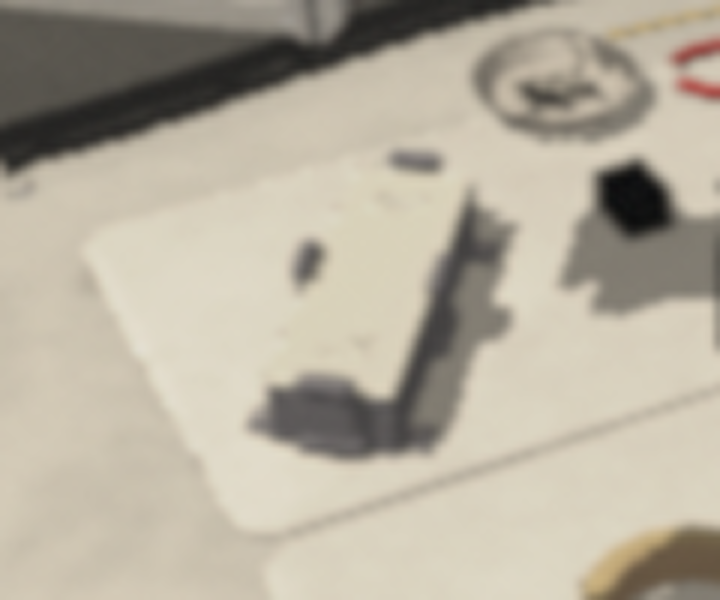

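View pics/t4.png

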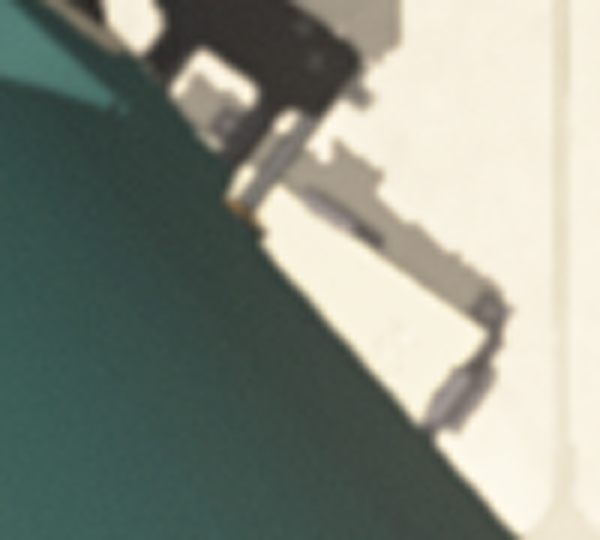

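```bash
python3 - <<'E'
from h import *
s=observe()
for r,l,rr in ((60,282.6,351.8),(100,282.8,350.8),(180,284.9,349.7),(215,286.5,349)):
    print(r,[round(1e3*np.linalg.norm(ray_wrist(s,(l,r),z)-ray_wrist(s,(rr,r),z)),1) for z in (.04,.0525)])
print(s['time'],s['tcp_pos'],s['wrist_force'],env.sign_off())
E
```

```text
60 [np.float64(62.9), np.float64(60.6)]
100 [np.float64(63.4), np.float64(61.1)]
180 [np.float64(63.8), np.float64(61.5)]
215 [np.float64(63.0), np.float64(60.7)]
the job is handed in; nothing more can be done
12.05 [0.5307226  0.25624648 0.21168673] [-0.16640708 -0.13159512  0.2145105 ] None
```

The longer box's cover is pressed fully home, with all four edges under their clips. I handed the job in at about 12 s of the 34 s allowed.

I found the box with the top and wrist cameras. With closed fingertips I pressed the far end, then the near end, then the far end again to check. Forces reached about 25 to 33 N.

- **Height:** with both ends down, the fingertips stopped 40.1 mm and 40.2 mm above the bench, against 40 mm for a seated cover. The first far-end press stopped at 42.7 mm, as expected while the other end was still up.
- **Pictures:** all four clip noses now show over the cover's edges. The near-end one shows only in the scene and top views, because the fingers hid it from the wrist camera.
- **Width:** the cover's width in the last wrist picture works out at 62.9 to 63.8 mm if it lies at 40 mm, and only about 61 mm if it were still at its old height. The true width is 64 mm.
- **Hand clear:** the hand is about 16 cm above the cover, the wrist reads about 0 N, and I never went near the shorter box.

One reading disagreed: on the first approach the hand settled about 5 mm off target. I corrected that before touching the cover.

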